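# Set the tray depth and hold the lidding press level

## Robot

A 7-joint arm with a two-finger parallel gripper is mounted at the origin on the work surface. World frame = base frame: x ahead of the robot, y to its left, z up, the work surface at z = 0. Lengths are in m, angles in rad, forces in N, time in s.
With the tool pointing down it reaches from about 0.4 to 0.85 m from the base axis. Payload 10.4 kg.
Tool frame: the origin (TCP) lies at the very end of the fingers, on their centre line; the grasp point (between the pads) lies 19 mm behind it; z points along the fingers, y is the line along which they close (so a half turn about z gives the same grasp; the last joint's range is limited). The gripper opens to 85 mm and grips with 20 to 120 N. Pads are 22 mm wide; open, the fingers measure 114 mm over their backs; the gripper's body (76 mm by 85 mm) begins 54 mm behind the grasp point. The pads swing forward as they close: fully open they stand 13 mm farther back than shut.
Start: joints at [1.113, 0.332, -0.065, 1.46, 0.022, 1.35, -0.088], TCP at [0.263, -0.567, 0.231] pointing down, gripper open.
Joint ranges: [-2.6, 2.6], [-0.5, 2.12], [-1.47, 1.34], [0.16, 2.42], [-1.27, 4.41], [0.06, 2.06], [-2.6, 2.6]. Speed limits (rad/s): [2.22, 2.22, 2.79, 2.79, 3.14, 3.14, 3.14].

## Interface

Orientations are given as a unit quaternion [x, y, z, w].
In Python, from cell import * gives the robot as it stands.
- The arm moves only by the tool drive_tool, never from a script. Its argument "deltas" is a list that holds one entry, the list of rows, each a list of 7 numbers: the turn, a rotation vector about the tool's x, y, z in normalised numbers (1 is pi rad), then the shift along the tool's x, y, z in shares of 800 mm (1.0 is 800 mm), then the finger opening in mm, from 0 to 85.4. A call has 1 to 12 rows; each row is the pose to reach, as a shift and turn from the pose commanded when the call began, along the tool's axes at that moment; what a row does not reach only later rows make up. A row lasts 1/8 s, in which the tool goes at most 62.5 mm and 10.7 degrees, less where a joint would pass 70% of its speed; a pose out of reach is approached as far as the arm can. No shift or turn number may pass 1 either way. A call with a gripper value outside its range is refused whole. The fingers move at their own pace and stop on an object; "squeeze" is the grip in N (left out, the last holds). Time passes only in rows, so rows that repeat a pose let the fingers close. It gives the time, the measured TCP pose, the force, the opening and the grip force at its end, in the units of the state.
- sense(): the state, without advancing time (a new reading comes with each control period).
- read_camera(name): name is "side" or "top" or "wrist"; returns a dict with "color" (480x640x3 uint8, blue, green, red), "range_z" (480x640 float32, m along the optical axis (not along the pixel's ray), 0 where there is no reading), "K" (3x3 intrinsics, pixels), "R" (3x3) and "t" (3): a world point X has camera coordinates R X + t. Camera axes: x right, y down, z forward; pixel columns grow to the right and rows downward; lengths in m; the calibration is good to about 2 mm. A picture is of the moment at which its call begins.
- sign_off(): hands the job in; it is judged then, once.
Trained networks look in the newest picture that a camera, given by its name, has taken for a name from the list of things; names that differ only in an ending like _2 or _b are one class to them, and where a whole thing is asked for, a point or a joint stands for the part that bears it (a point fixed in the world has none). Each returns a list of dicts, best first, with "p" (0 to 1); they miss things now and then, are a little off and sometimes report something else, mostly with a low value. They report only what shows in the picture. A call takes as long as a camera call.
- masks_of(camera, name): "region" (480x640 bool, what is visible of it) and "position" ([column, row] in pixels, amid what is visible of it).
- landmark_of(camera, name): "position" ([column, row] in pixels: a listed point, or the origin of a listed thing).
The state is a dict: "time": time; "joint_positions": joint angles; "qvel": joint speeds; "effort": joint torques, N m; "tool_pos": TCP position; "tcp_rot": TCP orientation; "contact_force": force on the tool from outside, world axes, zero at the start; "moment": the same for the moment, N m; "width": opening from 0.0 (shut) to 1.0 (fully open); "grasp_force": force on a finger pad.
Only numpy, scipy, OpenCV 4.12 (cv2) and the standard library are available. Lean on these libraries where they do the work, as an engineer would, in place of code of your own. Each camera call takes 0.05 s, during which the arm holds its last target. There are 200 camera calls.

## Task

On the meal-tray lidding press, turn the tray-depth lever so that its pointer stands at the green dot. Then push the red handle of the spring-loaded press frame down until the frame is level, neither short of level nor down on its bottom stop, and keep holding it there: your program finishes while the hand still holds the handle down. Do not shift the lever off the dot again, and leave the foil tray, the basil pot and the spice jar where they stand and upright.

Things in the scene. Friction and masses are not known exactly. Their poses are not given: they have to be found in the camera images.
- press: White lidding press, fixed; its handle side faces its own -x, +y is its left, z up; origin on the table. Base plate x -120 to 170, y -110 to 110, 30 mm high; on it a meal tray with clear lid (top 78 mm above the table). At its left a white lever console, x -175 to 15, y 110 to 295, 60 mm high. Frame, lever and dots all turn with this body's yaw.
- press_frame (a joint): Angle of the aluminium press frame (open rectangle 225 x 176 mm, dark rubber below) about its rear hinge, rad: 0 = released, front raised 0.42 rad above level; 0.42 = level; 0.50 = bottom stop. A spring lifts it back to 0 when let go: pushing down at the handle takes about 3 N at first, about 12 N at level.
- frame_hinge (a point): The middle of the frame's hinge axis, 105 mm above the table at the rear of the press (press frame 140, 0, 105 mm). The axis runs along the press's y.
- press_handle: Red round free-turning grip, 20 mm thick, 110 mm long along the press's y; origin at its centre, 280 mm from the hinge axis. Centre 219 mm above the table released, 105 mm at level (and 24 mm farther to the press's front), 83 mm on the stop. Thin arms 62 mm either side of its middle join it to the frame, whose front rail starts 55 mm behind it. Pinch it from above or push it.
- depth_lever (a joint): Angle of the dark tray-depth lever about its upright pivot on the console, rad: 0 = pointing to the press's front (-x), pi/2 = pointing to the press's left (+y), i.e. growing clockwise seen from above; range 0 to 2.1. Stays where it is left; moving it takes about 2 N at the knob.
- lever_pivot (a point): On the lever's pivot axis, 70 mm above the table (press frame -60, 165, 70 mm).
- lever_knob (a point): Point inside the lever's black upright knob, 94 mm above the table, 65 mm from the pivot. The knob is a cylinder 22 mm in diameter, from 72 to 108 mm above the table.
- lever_aim (a point): Point in the air on the line of the lever, 97 mm from the pivot, just ahead of the tip of its white pointer (the tip is 90 mm from the pivot). It stands over a dot when the lever points at that dot.
- dot_green: Green flat dot on the console top, 20 mm in diameter, 2 mm thick, 97 mm from the lever's pivot; origin at the centre of its underside. The three dots change places from run to run: they stand where the lever points at 0.2, 1.35 and 1.9 rad.
- dot_yellow: Yellow dot of the same make, not wanted.
- dot_blue: Blue dot of the same make, not wanted.
- foil_tray: Foil tray of pasta, 206 x 146 x 45 mm, loose to the left of the lever console, leave alone; origin at the centre of its underside.
- basil_pot: Terracotta pot with basil, pot 106 mm in diameter and 92 mm high, leaves up to about 190 mm, to the right of the press, leave alone; origin at the centre of its underside.
- spice_jar: Spice jar with red cap, 44 mm in diameter, 90 mm high, behind the lever console, leave alone; origin at the centre of its underside.

How it is judged:
On the way, in this order (a step that is already met when the one before it is completed fails the run):
1. the lever's pointer stands at the green dot (horizontal distance between lever_aim and dot_green below 0.012 m and value of joint press_frame below 0.2 rad), for 0.2 s.
2. the press frame is pushed down level and held by its handle (value of joint press_frame between 0.37 and 0.47 rad and horizontal distance between lever_aim and dot_green below 0.012 m), for 0.3 s.
At the end, for the whole second after the job is handed in: The point ahead of the lever's pointer is within 12 mm of the green dot's centre (seen from above), the press frame is within 0.05 rad of level (joint 0.37 to 0.47) and still, and the fingers press on the red handle with more than 3 N, all through the last second (all of step 2 and velocity of joint press_frame between -0.05 and 0.05 rad/s and contact force between the fingers and press_handle above 3 N); the arm keeps its last pose, push and grip.
It fails at once if foil tray shifted more than 30 mm or tipped (distance of foil_tray from where it was at the start of the episode above 0.03 m or angle between foil_tray's own z axis and vertical above 0.35 rad).
It fails at once if basil pot shifted more than 30 mm or tipped (distance of basil_pot from where it was at the start of the episode above 0.03 m or angle between basil_pot's own z axis and vertical above 0.35 rad).
It fails at once if spice jar shifted more than 30 mm or tipped (distance of spice_jar from where it was at the start of the episode above 0.03 m or angle between spice_jar's own z axis and vertical above 0.35 rad).
It also fails if it takes over 38 s, if anything falls off the work surface, if the arm or the gripper's body presses on something with over 40 N, if the wrist force passes 120 N, or if a joint passes its speed limit or range.

## Working session

There is one attempt and no reset: what is moved stays moved. The work goes in short steps, Python scripts to look and compute and a tool call to move; the robot and the scene stay as the last step left them, time stands still between calls to the robot, and variables do not carry over. Pictures are saved under pics/ and viewed, at most 10 in all, crops included, and the job is handed in when it is done.

Besides the shell and the picture viewer there is one more tool, called after "Emit:" as name([rows], argument=value, ...), one row to a line, values as JSON. drive_tool: Moves the arm, as the interface text tells. Its arguments: {"type":"object","properties":{"deltas":{"type":"array","items":{"type":"array","items":{"type":"array","items":{"type":"number"}}}},"squeeze":{"type":"number"}},"required":["deltas"]}

```bash
mkdir -p pics
cat > h.py <<'E'
from cell import *
import numpy as np, cv2
from scipy.spatial.transform import Rotation as Ro
NAMES=["press_handle","lever_pivot","lever_knob","lever_aim","dot_green","dot_yellow","dot_blue","frame_hinge","foil_tray","basil_pot","spice_jar","press"]
def P(c): return c["K"]@np.c_[c["R"],c["t"]]
def onz(c,px,z):
    M=P(c); A=np.c_[M[:,0],M[:,1],-np.array([px[0],px[1],1.])]
    return np.linalg.solve(A,-(M[:,2]*z+M[:,3]))[:2]
def tri(cs,pxs):
    A=[]
    for c,p in zip(cs,pxs):
        M=P(c); A+= [p[0]*M[2]-M[0],p[1]*M[2]-M[1]]
    A=np.array(A); return np.linalg.lstsq(A[:,:3],-A[:,3],rcond=None)[0]
E
python3 - <<'E'
from h import *
np.set_printoptions(precision=4,suppress=True)
cs={n:read_camera(n) for n in("side","top")}
cv2.imwrite("pics/a.png",cv2.resize(np.vstack([c["color"] for c in cs.values()]),(450,600)) if 0 else cs["side"]["color"]); cv2.imwrite("pics/b.png",cs["top"]["color"])
for n in NAMES:
    r={k:landmark_of(k,n) for k in cs}
    o=[n]
    for k in r:
        o.append([(np.round(d["position"],1).tolist(),round(float(d["p"]),2)) for d in r[k][:2]])
    if r["side"] and r["top"]: o.append(tri(list(cs.values()),[r["side"][0]["position"],r["top"][0]["position"]]))
    print(*o)
s=sense(); print(s)
E
```

```text
press_handle [([372.5, 232.0], 0.69)] [([341.0, 289.8], 0.57)] [ 0.4735 -0.011   0.2255]
lever_pivot [([296.8, 309.4], 0.6), ([321.4, 339.5], 0.46)] [([266.9, 260.2], 0.9)] [0.5377 0.1585 0.0688]
lever_knob [([302.0, 324.2], 0.85)] [([268.1, 261.8], 0.74), ([252.3, 288.9], 0.61)] [0.5325 0.1568 0.0255]
lever_aim [([306.3, 342.8], 0.91)] [([243.8, 296.1], 0.55)] [0.4528 0.2111 0.0718]
dot_green [([323.0, 338.0], 0.63)] [([260.9, 303.6], 0.52), ([275.7, 207.5], 0.45)] [0.4376 0.1724 0.0664]
dot_yellow [([253.8, 328.4], 0.41)] [([233.0, 249.9], 0.42)] [0.566  0.2465 0.0529]
dot_blue [([274.6, 343.4], 0.61), ([295.8, 310.8], 0.38)] [([232.0, 270.7], 0.4)] [0.5127 0.2446 0.0484]
frame_hinge [([289.4, 225.9], 0.69)] [([341.0, 178.5], 0.71)] [ 0.7317 -0.0104  0.1145]
foil_tray [([210.9, 411.3], 0.91), ([259.2, 300.1], 0.57)] [([169.3, 273.0], 0.65)] [ 0.507   0.4113 -0.0054]
basil_pot [([399.6, 259.5], 0.74), ([290.6, 228.4], 0.37)] [([430.5, 274.2], 0.8)] [ 0.5202 -0.243  -0.0103]
spice_jar [([255.8, 303.3], 0.75)] [([274.1, 204.2], 0.6)] [ 0.6869  0.1538 -0.0201]
press [([324.4, 283.5], 0.82)] [([337.9, 241.2], 0.89)] [ 0.5962 -0.0084  0.0003]
{'time': 1.3, 'joint_positions': array([ 1.1134,  0.3322, -0.0647,  1.4601,  0.0216,  1.3499, -0.0885]), 'qvel': array([-0.0013, -0.0001, -0.0026,  0.0005, -0.0003,  0.0006,  0.0011]), 'effort': array([ -0.0013, -62.5237,   0.048 , -39.1819,   0.0164,   0.002 ,
        -0.    ]), 'tool_pos': array([ 0.2633, -0.5669,  0.2313]), 'tcp_rot': array([0.9765, 0.2157, 0.    , 0.    ]), 'contact_force': array([-0.3128,  0.0521, -0.1813]), 'moment': array([ 0.0121, -0.0048, -0.0235]), 'grasp_force': 0.0, 'width': 0.9994310354403263}
```

View pics/a.png

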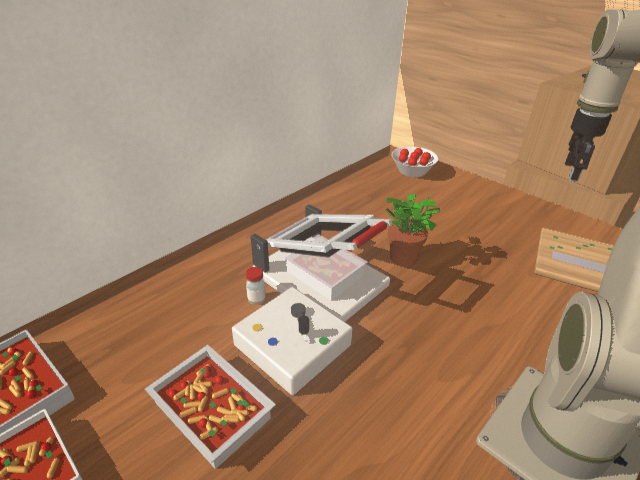

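View pics/b.png

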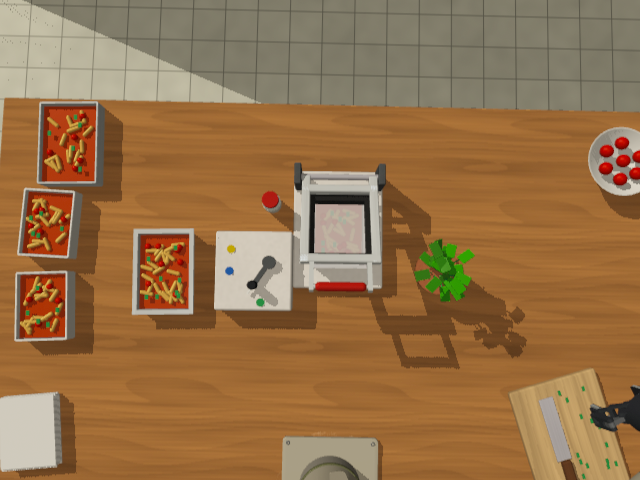

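The side view shows the green dot at about (323,340). In the top view it is at (261,302), with the lever pivot at (268,262), the knob at (252,285) and the red handle at (341,287). Green is therefore the 0.2 rad place, and the lever stands near 0.6. Next I refine by colour and fit the press pose.

```bash
cat > meas.py <<'E'
from h import *
np.set_printoptions(precision=4,suppress=True)
from scipy.optimize import least_squares
def blob(c,lo,hi,box):
    h=cv2.cvtColor(c["color"],cv2.COLOR_BGR2HSV); m=cv2.inRange(h,lo,hi)
    x0,y0,x1,y1=box; q=np.zeros_like(m); q[y0:y1,x0:x1]=m[y0:y1,x0:x1]
    n,l,s,ce=cv2.connectedComponentsWithStats(q)
    i=1+np.argmax(s[1:,4]); return ce[i],s[i,4]
COL={"green":((40,100,40),(80,255,255)),"yellow":((18,120,100),(32,255,255)),"blue":((100,120,60),(125,255,255)),"red":((0,180,60),(6,255,255)),"dark":((0,0,0),(180,255,75))}
BX={"top":(216,232,291,308),"side":(235,300,350,385)}
HB={"top":(310,278,372,296),"side":(340,215,392,252)}
KB={"top":(240,250,280,295),"side":(285,300,315,335)}
if __name__=="__main__":
    cs={n:read_camera(n) for n in("side","top")}
    pts={}
    for k in ("green","yellow","blue"):
        r={n:blob(cs[n],*COL[k],BX[n]) for n in cs}
        pts[k]=np.mean([onz(cs[n],r[n][0],.062) for n in cs],axis=0)
        print(k,[ (r[n][0],r[n][1],onz(cs[n],r[n][0],.062)) for n in cs], tri([cs[n] for n in cs],[r[n][0] for n in cs]))
    r={n:blob(cs[n],*COL["red"],HB[n]) for n in cs}
    print("handle",r,tri([cs[n] for n in cs],[r[n][0] for n in cs]))
    A={"green":.2,"yellow":1.9,"blue":1.35}
    def res(p,full=0):
        R=Ro.from_euler("z",p[2]).as_matrix()[:2,:2]; o=[]
        for k,a in A.items(): o.append(p[:2]+R@(np.array([-.06,.165])+.097*np.array([-np.cos(a),np.sin(a)]))-pts[k])
        return np.ravel(o)
    f=least_squares(res,[.6,0,0]); p=f.x; print("press",p,"res",f.fun)
    R=Ro.from_euler("z",p[2]).as_matrix()[:2,:2]
    W=lambda x,y:p[:2]+R@np.array([x,y])
    print("pivot",W(-.06,.165),"handle rel", W(-.14-.28*np.cos(.42)+.28,0),"level",W(.14-.28,0),"hinge",W(.14,0))
    print("knob target",W(-.06-.065*np.cos(.2),.165+.065*np.sin(.2)))
    for n in cs:
        x0,y0,x1,y1=KB[n]; im=cv2.resize(cs[n]["color"][y0-15:y1+15,x0-15:x1+15],None,fx=6,fy=6,interpolation=cv2.INTER_CUBIC); cv2.imwrite(f"pics/k_{n}.png",im)
        M=P(cs[n]); 
        for a in (.5,.6,.7):
            x=np.r_[W(-.06-.065*np.cos(a),.165+.065*np.sin(a)),.108,1]; q=M@x; print(n,a,q[:2]/q[2], x[:3])
        for d in landmark_of(n,"lever_knob")[:3]: print(d)
E
python3 meas.py
```

```text
green [(array([323.2791, 339.8837]), np.int32(43), array([0.4389, 0.1748])), (array([259.7727, 302.    ]), np.int32(44), array([0.4396, 0.1742]))] [0.4395 0.1743 0.0611]
yellow [(array([256.8627, 327.0392]), np.int32(51), array([0.5636, 0.2486])), (array([230.4706, 248.5686]), np.int32(51), array([0.5652, 0.2479]))] [0.5651 0.248  0.0604]
blue [(array([272.1875, 340.9167]), np.int32(48), array([0.512, 0.251])), (array([229. , 270.5]), np.int32(42), array([0.5128, 0.2497]))] [0.5129 0.25   0.0604]
handle {'side': (array([374.0429, 227.6286]), np.int32(70)), 'top': (array([340.0124, 286.4144]), np.int32(403))} [ 0.4775 -0.0106  0.2357]
press [ 0.5962 -0.0082  0.0108] res [-0.0001 -0.0002  0.0004 -0.     -0.0002  0.0002]
pivot [0.5344 0.1561] handle rel [ 0.4805 -0.0095] level [ 0.4562 -0.0097] hinge [ 0.7362 -0.0067]
knob target [0.4706 0.1683]
side 0.5 [306.2859 317.7721] [0.477  0.1867 0.108 ]
side 0.6 [303.196  318.3522] [0.4804 0.1922 0.108 ]
side 0.7 [300.0373 318.7033] [0.4842 0.1975 0.108 ]
{'position': [300.9, 325.1], 'p': 0.82}
top 0.5 [252.7678 286.083 ] [0.477  0.1867 0.108 ]
top 0.6 [250.3836 284.5784] [0.4804 0.1922 0.108 ]
top 0.7 [248.1646 282.8419] [0.4842 0.1975 0.108 ]
{'position': [254.3, 287.4], 'p': 0.56}
```

View pics/k_top.png

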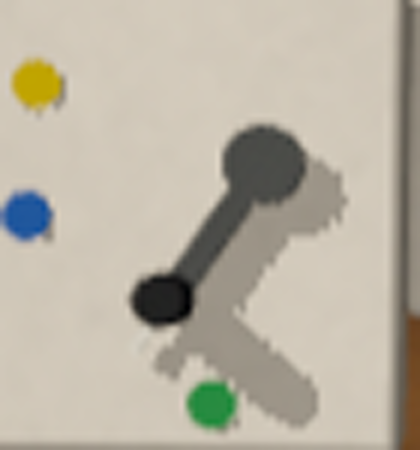

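The fit is good: residuals are below 0.5 mm, yaw is about 0.011, and the dots sit at z≈0.061. In the crop the knob is at about (252,285), so the lever is at about 0.53 rad. Now I lift and swing over, turning to close tangentially.

The manual's scale: shifts go in shares of 800 mm and turns go in shares of pi rad. Converting my numbers, 435 mm / 800 = 0.5438, -425 mm / 800 = -0.5313, -2.16 rad / 3.1416 = -0.6875.

Emit:
drive_tool([
  [[0, 0, -0.0573, 0, 0, -0.0688, 50], [0, 0, -0.1146, 0.05, -0.035, -0.1188, 50], [0, 0, -0.1719, 0.1125, -0.0788, -0.15, 50], [0, 0, -0.2292, 0.175, -0.1238, -0.15, 50], [0, 0, -0.2865, 0.2375, -0.1675, -0.15, 50], [0, 0, -0.3438, 0.3, -0.2113, -0.15, 50], [0, 0, -0.4011, 0.3625, -0.255, -0.15, 50], [0, 0, -0.4584, 0.4125, -0.2913, -0.15, 50], [0, 0, -0.5157, 0.45, -0.3275, -0.15, 50], [0, 0, -0.573, 0.4813, -0.3938, -0.15, 50], [0, 0, -0.6303, 0.5125, -0.4625, -0.15, 50], [0, 0, -0.6875, 0.5438, -0.5313, -0.15, 50]],
], squeeze=30)

```text
time: 3.0
tool_pos: [0.4785, 0.0037, 0.3515]
tcp_rot: [0.267, 0.964, -0.0, 0.0]
contact_force: [0.9, 0.3, -0.9]
width: 0.586
grasp_force: 0.0
```

```bash
cat > st.py <<'E'
from h import *
import sys
np.set_printoptions(precision=4,suppress=True)
s=sense(); R=Ro.from_quat(s["tcp_rot"]).as_matrix()
print(s["time"],s["tool_pos"],"F",s["contact_force"],"w",s["width"],"g",s["grasp_force"],"q",s["joint_positions"]); print("toolx",R[:,0],"y",R[:,1],"z",R[:,2])
if len(sys.argv)>3:
    t=np.array([float(v) for v in sys.argv[1:4]]); print("delta mm",1000*R.T@(t-s["tool_pos"]))
if len(sys.argv)>4:
    a=np.radians(float(sys.argv[4])); y=np.array([np.cos(a),np.sin(a),0]); z=np.array([0,0,-1.]); D=np.c_[np.cross(y,z),y,z]
    print("rotvec",Ro.from_matrix(R.T@D).as_rotvec())
E
python3 st.py 0.478 0.188 0.16 66
```

```text
3.0 [0.4785 0.0037 0.3515] F [ 0.9175  0.3019 -0.9068] w 0.5860889817937301 g 0.0 q [ 0.5937  0.0013 -0.6879  1.5946  0.0014  1.5454  0.9355]
toolx [-0.8572  0.5151 -0.0008] y [ 0.5151  0.8572 -0.0001] z [ 0.0007 -0.0005 -1.    ]
delta mm [ 95.4672 157.7134 191.4155]
rotvec [-0.0001  0.0008 -0.1222]
```

To row units: 190 mm / 800 = 0.2375, 157 mm / 800 = 0.1963, -0.12 rad / 3.1416 = -0.0382.

Emit:
drive_tool([
  [[0, 0, -0.0127, 0.035, 0.0563, 0, 50], [0, 0, -0.0255, 0.0713, 0.115, 0.0125, 50], [0, 0, -0.0382, 0.1025, 0.1688, 0.05, 50], [0, 0, -0.0382, 0.1188, 0.1963, 0.1125, 50], [0, 0, -0.0382, 0.1188, 0.1963, 0.175, 50], [0, 0, -0.0382, 0.1188, 0.1963, 0.225, 50], [0, 0, -0.0382, 0.1188, 0.1963, 0.2375, 50]],
])

```text
time: 3.88
tool_pos: [0.4781, 0.1848, 0.1594]
tcp_rot: [0.212, 0.977, -0.001, -0.002]
contact_force: [0.9, -0.1, 0.6]
width: 0.589
grasp_force: 0.0
```

```bash
python3 st.py 0.478 0.188 0.08
python3 - <<'E'
from h import *
c={n:read_camera(n) for n in("wrist","top","side")}
cv2.imwrite("pics/w.png",c["wrist"]["color"])
M=P(c["wrist"])
for x in ([.478,.188,.108],[.4706,.1683,.108],[.4396,.1745,.062]):
    q=M@np.r_[x,1]; print(q[:2]/q[2])
for n in("lever_knob","dot_green"):
  for d in landmark_of("wrist",n): print(n,d["position"],d["p"],onz(c["wrist"],d["position"],.094 if "k" in n else .06))
E
```

```text
3.875 [0.4781 0.1848 0.1594] F [ 0.9107 -0.1492  0.5783] w 0.5885671119376573 g 0.0 q [ 0.3172  0.2439 -0.8656  1.8089  0.199   1.1832  0.534 ]
toolx [-0.9104  0.4138  0.0027] y [ 0.4138  0.9104 -0.0022] z [-0.0033 -0.0009 -1.    ]
delta mm [ 1.2096  3.0523 79.3768]
[321.21418267 266.31932873]
[277.88803769 269.00030457]
[270.8098053 187.8433035]
lever_knob [330.3, 257.5] 0.67 [0.48057209 0.1921039 ]
dot_green [274.4, 189.2] 0.94 [0.44141487 0.17565524]
```

View pics/w.png

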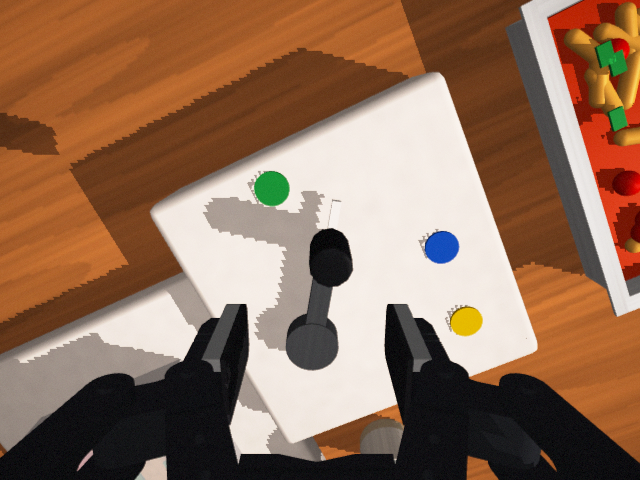

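The wrist view shows the knob top at (331,266), the green dot at (271,188) and the pointer between them. The fingers straddle the knob line, so I descend and close.

To row units: 78 mm / 800 = 0.0975, 76 mm / 800 = 0.095.

Emit:
drive_tool([
  [[0, 0, 0, 0.0013, 0.0075, 0.05, 50], [0, 0, 0, 0.0013, 0.0075, 0.095, 50], [0, 0, 0, 0.0013, 0.0075, 0.0975, 50], [0, 0, 0, 0.0013, 0.0075, 0.0975, 15], [0, 0, 0, 0.0013, 0.0075, 0.0975, 15], [0, 0, 0, 0.0013, 0.0075, 0.0975, 15], [0, 0, 0, 0.0013, 0.0075, 0.0975, 15], [0, 0, 0, 0.0013, 0.0075, 0.0975, 15]],
], squeeze=30)

```text
time: 5.12
tool_pos: [0.482, 0.1916, 0.0853]
tcp_rot: [0.212, 0.977, 0.0, 0.001]
contact_force: [-2.1, -0.4, 7.8]
width: 0.245
grasp_force: 29.3
```

```bash
python3 st.py 0.4706 0.1683 0.08 78.5
python3 - <<'E'
from h import *
c=read_camera("wrist"); cv2.imwrite("pics/w2.png",c["color"])
E
```

```text
5.125 [0.482  0.1916 0.0853] F [-2.0593 -0.3957  7.81  ] w 0.245497682691934 g 29.311140775680542 q [ 0.2593  0.3503 -0.8333  1.8735  0.2997  1.0444  0.4475]
toolx [-0.9102  0.4142 -0.0026] y [0.4142 0.9102 0.0015] z [ 0.003   0.0003 -1.    ]
delta mm [  0.78   -25.9541   5.2904]
rotvec [ 0.0012  0.0028 -0.2264]
```

View pics/w2.png

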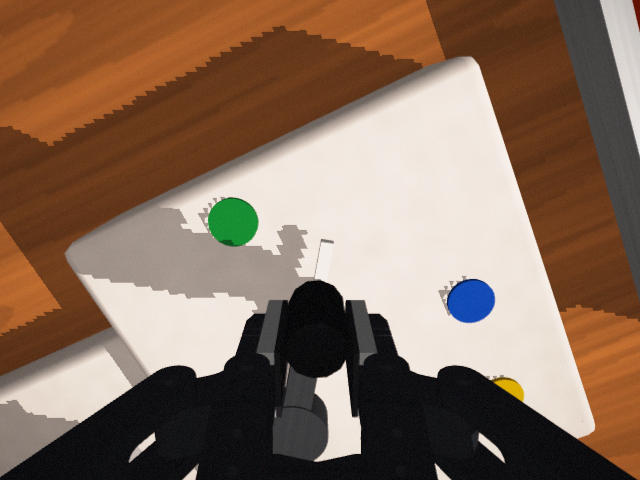

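The knob is gripped: opening 21 mm, lever at about 0.60 rad. The green dot is at (233,221). Now I turn the lever about its pivot to 0.2 rad.

To row units: -26 mm / 800 = -0.0325, -19.5 mm / 800 = -0.0244, -0.4 rad / 3.1416 = -0.1273.

Emit:
drive_tool([
  [[0, 0, -0.0318, 0.0031, -0.0081, -0.0038, 15], [0, 0, -0.0637, 0.0031, -0.0163, -0.0038, 15], [0, 0, -0.0955, 0.0025, -0.0244, -0.0038, 15], [0, 0, -0.1273, 0.0013, -0.0325, -0.0038, 15], [0, 0, -0.1273, 0.0013, -0.0325, -0.0038, 15], [0, 0, -0.1273, 0.0013, -0.0325, -0.0038, 15]],
])

```text
time: 5.92
tool_pos: [0.4714, 0.166, 0.0862]
tcp_rot: [0.014, 1.0, -0.0, 0.002]
contact_force: [14.5, -2.4, -23.6]
width: 0.24
grasp_force: 31.6
```

```bash
python3 st.py 0.4706 0.1683 0.08
python3 - <<'E'
from h import *
c=read_camera("wrist"); cv2.imwrite("pics/w3.png",c["color"])
E
```

```text
5.925 [0.4714 0.166  0.0862] F [ 14.4756  -2.3528 -23.5706] w 0.24035263077349722 g 31.617568731307983 q [ 0.3776  0.3252 -0.9111  1.9175  0.3005  1.0375  0.8791]
toolx [-0.9996  0.029  -0.0039] y [ 0.029   0.9996 -0.0006] z [ 0.0039 -0.0007 -1.    ]
delta mm [0.8572 2.3276 6.2238]
```

View pics/w3.png

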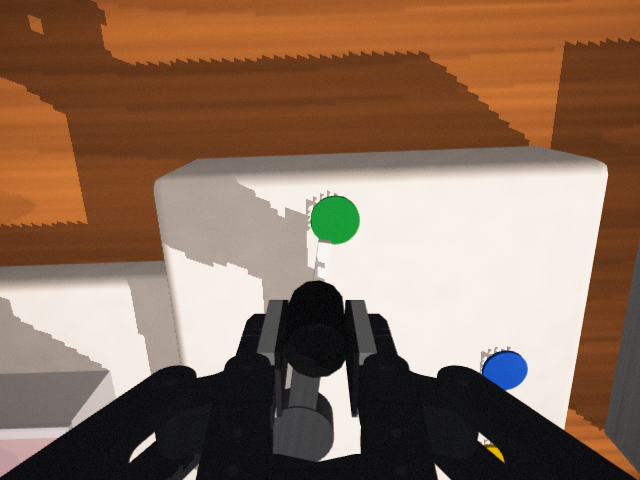

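The lever is just past the dot: the pointer line passes about 3–4 mm left of the dot centre at (335,220) in the image. I correct by 2 mm and relax the vertical pull before releasing.

To row units: 2.5 mm / 800 = 0.0031, 2 mm / 800 = 0.0025, 0.03 rad / 3.1416 = 0.0095.

Emit:
drive_tool([
  [[0, 0, 0.0064, 0.0013, 0.0025, 0.0025, 15], [0, 0, 0.0095, 0.0013, 0.0031, 0.0031, 15], [0, 0, 0.0095, 0.0013, 0.0031, 0.0031, 15], [0, 0, 0.0095, 0.0013, 0.0031, 0.0031, 45], [0, 0, 0.0095, 0.0013, 0.0031, 0.0031, 50], [0, 0, 0.0095, 0.0013, 0.0031, 0.0031, 50]],
])

```text
time: 6.72
tool_pos: [0.4681, 0.1707, 0.084]
tcp_rot: [0.028, 1.0, -0.0, 0.0]
contact_force: [-0.4, -1.0, -0.1]
width: 0.586
grasp_force: 0.0
```

```bash
python3 st.py 0.4706 0.1683 0.08
```

```text
6.725 [0.4681 0.1707 0.084 ] F [-0.3617 -1.0471 -0.1436] w 0.5856524812032959 g 0.0 q [ 0.3647  0.3271 -0.9079  1.9202  0.2991  1.0355  0.8419]
toolx [-0.9984  0.0563 -0.0002] y [ 0.0563  0.9984 -0.0001] z [ 0.0002 -0.0001 -1.    ]
delta mm [-2.6099 -2.251   4.018 ]
```

To row units: -215 mm / 800 = -0.2688, -210 mm / 800 = -0.2625, 1.5 rad / 3.1416 = 0.4775.

Emit:
drive_tool([
  [[0, 0, 0, 0, 0, -0.05, 50], [0, 0, 0.0477, 0, 0, -0.1125, 50], [0, 0, 0.0955, -0.0063, -0.025, -0.175, 50], [0, 0, 0.1432, -0.0125, -0.0563, -0.225, 50], [0, 0, 0.191, -0.0188, -0.0938, -0.2625, 50], [0, 0, 0.2387, -0.0225, -0.1375, -0.2688, 50], [0, 0, 0.2865, -0.0263, -0.1813, -0.2688, 50], [0, 0, 0.3342, -0.0263, -0.2238, -0.2688, 50], [0, 0, 0.382, -0.0263, -0.2238, -0.2688, 50], [0, 0, 0.4297, -0.0263, -0.2238, -0.2625, 50], [0, 0, 0.4775, -0.0263, -0.2238, -0.25, 50], [0, 0, 0.4775, -0.0263, -0.2238, -0.25, 50]],
], squeeze=70)

```text
time: 8.22
tool_pos: [0.4786, -0.0092, 0.2833]
tcp_rot: [0.702, 0.713, -0.0, -0.0]
contact_force: [-1.0, 0.5, -0.1]
width: 0.587
grasp_force: 0.0
```

```bash
python3 st.py 0.479 -0.0095 0.197 0
python3 - <<'E'
from h import *
np.set_printoptions(precision=4,suppress=True)
c={n:read_camera(n) for n in("wrist","top","side")}
w=c["wrist"]["color"]; s=c["side"]["color"][200:400,220:420]; t=c["top"]["color"][200:330,200:400]
im=np.hstack([cv2.resize(w,(400,300)),cv2.resize(s,(300,300))]); b=cv2.resize(t,(462,300)); im=np.vstack([im,np.hstack([b,np.zeros((300,700-462,3),np.uint8)])])
cv2.imwrite("pics/c.png",im)
M=P(c["wrist"])
for y in(-.0645,-.0095,.0455): q=M@np.r_[.4805,y,.219,1]; print(q[:2]/q[2])
for d in landmark_of("wrist","press_handle")[:2]: print(d,onz(c["wrist"],d["position"],.219))
for n in("side","top"):
  for d in landmark_of(n,"lever_aim")[:2]: print(n,d,onz(c[n],d["position"],.076))
E
```

```text
8.225 [ 0.4786 -0.0092  0.2833] F [-1.0169  0.4925 -0.0546] w 0.5870700684113799 g 0.0 q [ 0.6504  0.0236 -0.7273  1.717   0.0157  1.4083 -0.0639]
toolx [-0.0154  0.9999  0.0001] y [ 0.9999  0.0154 -0.0013] z [-0.0013  0.0001 -1.    ]
delta mm [-0.3418  0.535  86.2787]
rotvec [-0.0013 -0.0001  0.0154]
[316.88   354.6566]
[318.576  261.7104]
[320.5529 153.3709]
{'position': [321.5, 260.9], 'p': 0.94} [ 0.482 -0.009]
side {'position': [321.7, 334.5], 'p': 0.94} [0.443  0.1758]
top {'position': [256.2, 302.4], 'p': 0.66} [0.4389 0.1812]
```

View pics/c.png

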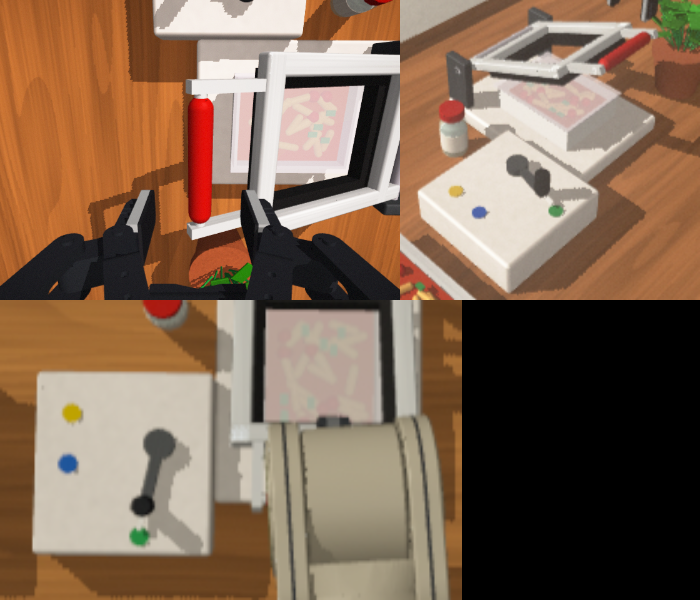

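The lever line runs through the green dot (inset at (140,537)), and the wrist view puts the handle at x≈0.481 between the fingers. I descend and pinch it.

To row units: 85 mm / 800 = 0.1063, 80 mm / 800 = 0.1, 0.015 rad / 3.1416 = 0.0048.

Emit:
drive_tool([
  [[0, 0, 0.0048, 0, 0.0025, 0.0563, 50], [0, 0, 0.0048, 0, 0.0025, 0.1, 50], [0, 0, 0.0048, 0, 0.0025, 0.1063, 50], [0, 0, 0.0048, 0, 0.0025, 0.1063, 12], [0, 0, 0.0048, 0, 0.0025, 0.1063, 12], [0, 0, 0.0048, 0, 0.0025, 0.1063, 12], [0, 0, 0.0048, 0, 0.0025, 0.1063, 12], [0, 0, 0.0048, 0, 0.0025, 0.1063, 12]],
], squeeze=70)

```text
time: 9.52
tool_pos: [0.4805, -0.0093, 0.1999]
tcp_rot: [0.707, 0.707, -0.001, -0.0]
contact_force: [-7.2, 0.4, 3.7]
width: 0.211
grasp_force: 68.1
```

```bash
python3 st.py 0.4562 -0.0095 0.084 0
python3 - <<'E'
from h import *
c=read_camera("wrist"); s=read_camera("side")["color"][180:330,300:450]
cv2.imwrite("pics/d.png",np.hstack([cv2.resize(c["color"],(400,300)),cv2.resize(s,(300,300))]))
E
```

```text
9.525 [ 0.4805 -0.0093  0.1999] F [-7.1561  0.3575  3.6603] w 0.21102425070340095 g 68.13704252243042 q [ 0.6345  0.088  -0.7362  1.84    0.0632  1.2379 -0.1212]
toolx [ 0.0007  1.     -0.0008] y [ 1.     -0.0007 -0.001 ] z [-0.001  -0.0008 -1.    ]
delta mm [ -0.0842 -24.164  115.9685]
rotvec [-0.001   0.0008 -0.0007]
```

View pics/d.png

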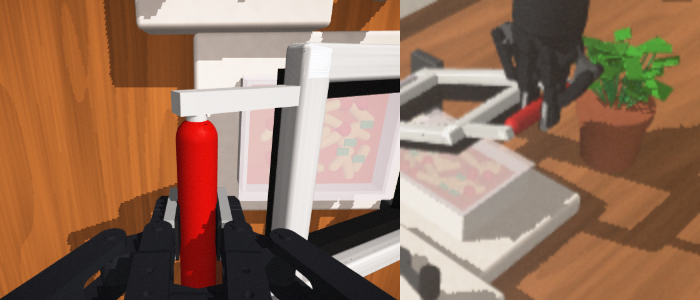

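The handle is pinched, with an opening of about 18 mm and 68 N grip. Now I follow the hinge arc down to level.

To row units: 114 mm / 800 = 0.1425, 113 mm / 800 = 0.1413.

Emit:
drive_tool([
  [[0, 0, 0, 0, -0.0038, 0.01, 12], [0, 0, 0, 0, -0.0081, 0.02, 12], [0, 0, 0, 0, -0.015, 0.0388, 12], [0, 0, 0, 0, -0.0206, 0.0588, 12], [0, 0, 0, 0, -0.025, 0.08, 12], [0, 0, 0, 0, -0.0281, 0.1, 12], [0, 0, 0, 0, -0.03, 0.1213, 12], [0, 0, 0, 0, -0.0306, 0.1338, 12], [0, 0, 0, 0, -0.0306, 0.1413, 12], [0, 0, 0, 0, -0.0306, 0.1425, 12], [0, 0, 0, 0, -0.0306, 0.1425, 12], [0, 0, 0, 0, -0.0306, 0.1425, 12]],
])

```text
time: 11.12
tool_pos: [0.4561, -0.0095, 0.0862]
tcp_rot: [0.707, 0.707, -0.001, -0.0]
contact_force: [-10.8, -0.2, 11.7]
width: 0.209
grasp_force: 69.2
```

```bash
python3 st.py 0.4562 -0.0095 0.086 0
python3 - <<'E'
from h import *
np.set_printoptions(precision=4,suppress=True)
c={n:read_camera(n) for n in("wrist","top","side")}
w=c["wrist"]["color"]; s=c["side"]["color"][200:370,220:420]
cv2.imwrite("pics/e.png",np.hstack([cv2.resize(w,(400,300)),cv2.resize(s,(353,300))]))
r={n:landmark_of(n,"press_handle")[:1] for n in c}
for n in r: print(n,[(d["position"],d["p"],onz(c[n],d["position"],.105)) for d in r[n]])
L=[n for n in r if r[n]]; print(tri([c[n] for n in L],[r[n][0]["position"] for n in L]))
for n in("side","top"):
  for d in landmark_of(n,"lever_aim")[:2]: print(n,d,onz(c[n],d["position"],.076))
# depth of arms / front rail along the frame
C=c["wrist"]; z=C["range_z"]; v,u=np.mgrid[0:480:4,0:640:4]; d=z[v,u]; K=C["K"]
X=np.stack([(u-K[0,2])/K[0,0]*d,(v-K[1,2])/K[1,1]*d,d],-1)[d>0]; W=(X-C["t"])@C["R"]
m=(abs(W[:,1]-(-.0095))<.055)&(W[:,0]>.49)&(W[:,0]<.55)&(W[:,2]>.085)
print("rail",m.sum(),np.percentile(W[m],[10,50,90],axis=0) if m.any() else 0)
m=(abs(W[:,1]-.054)<.006)&(W[:,0]>.45)&(W[:,0]<.54)&(W[:,2]>.06)
print(m.sum(),np.polyfit(W[m][:,0],W[m][:,2],1) if m.sum()>5 else 0, W[m][::max(1,m.sum()//8)])
E
```

```text
11.125 [ 0.4561 -0.0095  0.0862] F [-10.777   -0.2178  11.6725] w 0.20859512255310553 g 69.1558849811554 q [ 0.612   0.1739 -0.7319  2.0241  0.1397  0.9936 -0.19  ]
toolx [ 0.0008  1.     -0.0012] y [ 1.     -0.0008 -0.0014] z [-0.0014 -0.0012 -1.    ]
delta mm [0.024  0.0538 0.1637]
rotvec [-0.0014  0.0012 -0.0008]
wrist [([318.2, 350.0], 0.81, array([ 0.4575, -0.009 ]))]
top []
side [([313.2, 320.7], 0.67, array([0.4633, 0.1805]))]
[0.4623 0.1087 0.1393]
side {'position': [325.1, 335.6], 'p': 0.69} [0.436 0.173]
top {'position': [256.5, 305.0], 'p': 0.66} [0.4328 0.1803]
rail 1735 [[ 0.4949 -0.0157  0.1098]
 [ 0.5121  0.0031  0.1137]
 [ 0.5266  0.0363  0.1592]]
768 [0.031  0.0962] [[0.511  0.0594 0.1015]
 [0.5246 0.0584 0.1142]
 [0.4676 0.0561 0.1112]
 [0.4915 0.0549 0.1109]
 [0.5133 0.0541 0.1131]
 [0.459  0.0518 0.1114]
 [0.4819 0.0507 0.1112]
 [0.507  0.0496 0.1117]]
```

View pics/e.png

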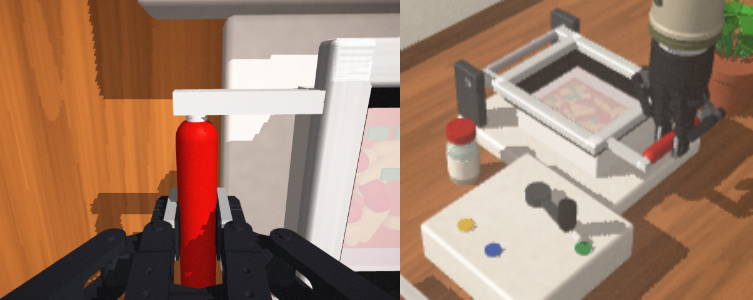

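The arms' top face reads a flat z≈0.111 and the push is 11.7 N, about the 12 N expected, so the frame is level. The lever still points at the green dot, so I hand in.

```bash
python3 -c "
from cell import *
print(sense()['time'],sense()['qvel'].round(4)); print(sign_off())"
```

```text
11.525 [-0.0001 -0.0004 -0.0002  0.0002  0.0002 -0.0014 -0.0012]
the job is handed in; nothing more can be done
None
```

The job is handed in after 11.5 s: the lever points at the green dot, and the frame measures level with the gripper still holding the red handle down. `sign_off()` gave no verdict.

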